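Press a mould box's ejector plate home

ROBOT

A 7-joint arm with a two-finger parallel gripper is mounted at the origin on the work surface. World frame = base frame: x ahead of the robot, y to its left, z up, the work surface at z = 0. Lengths are in mm, angles in rad, forces in N, time in s.
With the tool pointing down it reaches from about 400 to 875 mm from the base axis. Payload 4.4 kg.
Tool frame: the origin (TCP) lies at the very end of the fingers, on their centre line; the grasp point (between the pads) lies 19 mm behind it (ctrl.pinch_z is the z of the grasp point in the tool frame, in mm); z points along the fingers, x is the direction in which the jaws open and shut, and the axes are right-handed (so a half turn about z gives the same grasp; the last joint's range is limited). The gripper opens to 85 mm and grips with 20 to 120 N. Pads are 22 mm wide; open, the fingers measure 114 mm over their backs; the gripper's body (76 mm by 85 mm) begins 54 mm behind the grasp point. The pads swing forward as they close: fully open they stand 13 mm farther back than shut.
Start: joints at [1.21, 0.628, 0.038, 1.517, -0.027, 0.996, -0.02], TCP at [188.884, -621.965, 231.313] pointing down, gripper open.
Joint ranges: [-3.06, 3.06], [-0.37, 2.12], [-1.25, 1.32], [0.18, 2.47], [-1.1, 4.24], [0.23, 1.98], [-2.94, 2.94]. Speed limits (rad/s): [2.57, 2.57, 3.14, 3.14, 3.14, 3.14, 3.14].

INTERFACE

Orientations are given as [roll, pitch, yaw] about the fixed x, y, z axes, in that order (R = Rz(yaw) Ry(pitch) Rx(roll)).
In Python, from cell import sensors, get_image, order, ctrl gives the robot as it stands.
- The arm moves only by the tool arm_command, never from a script. Its argument "rows" is a list that holds one entry, the list of rows, each a list of 6 numbers: the shift along the tool's x, y, z in mm, then the turn, a rotation vector about the tool's x, y, z in degrees. A call has 1 to 20 rows; each row is the pose to reach, as a shift and turn from the pose commanded when the call began, along the tool's axes at that moment; what a row does not reach only later rows make up. A row lasts 1/12 s, in which the tool goes at most 41.7 mm and 7.16 degrees, less where a joint would pass 70% of its speed; a pose out of reach is approached as far as the arm can. A call with a gripper value outside its range is refused whole. "claw" is the opening, from -1 (shut) to 1 (fully open), set as the call begins (left out, the last holds). The fingers move at their own pace and stop on an object; the grip force is fixed at half the most. Time passes only in rows, so rows that repeat a pose let the fingers close. It gives the time, the measured TCP pose, the force and the opening at its end, in the units of the state.
- sensors.read_state(): the state, without advancing time (a new reading comes with each control period).
- get_image(name): name is "scene" or "top"; returns a dict with "pixels" (400x640x3 uint8, red, green, blue), "z_map" (400x640 float32, mm along the optical axis (not along the pixel's ray), 0 where there is no reading), "K" (3x3 intrinsics, pixels), "pose" (4x4, takes a point from camera to world coordinates). Camera axes: x right, y up, looking along -z (the intrinsics and any distortion apply to the point x, -y, -z); pixel columns grow to the right and rows downward; lengths in mm; the calibration is good to about 2 mm. A picture is of the moment at which its call begins.
- order.finish_job(): hands the job in, once; it reports no verdict.
The state is a dict: "clock": time; "qpos": joint angles; "qd": joint speeds; "tau": joint torques, N m; "eef_pos": TCP position; "tool_rot": TCP orientation; "force": force on the tool from outside, world axes, zero at the start; "torque": the same for the moment, N m; "width": finger opening in mm.
Only numpy, scipy, OpenCV 4.12 (cv2) and the standard library are available. Lean on these libraries where they do the work, as an engineer would, in place of code of your own. Each camera call takes 0.05 s, during which the arm holds its last target.

TASK

The sprung ejector plate in the square mould box has ridden up and sits crooked. Take the hand tamper from its rest, press the plate squarely down with it until it is fully home on its stop and level, keep leaning on it firmly for a second (about 20 N, never more than 30 N on the box or the plate), then stand the tamper back upright in its rest and let go. Push the plate only with the tamper, and leave everything else on the bench where it is.

Things in the scene. Friction and masses are not known exactly. Their poses are not given: they have to be found in the camera images.
- tamper: hand tamper, 100 mm tall, about 0.28 kg. Square flat steel foot 50 x 50 x 12 mm, thin neck (18 mm round) up to 40 mm, then a square wooden handle 30 x 30 mm in section from 40 to 100 mm height, its sides parallel to the foot's sides. Origin at the centre of the foot's underside; z up along the handle, x and y square to the sides. It starts upright in its rest
- rest: grey plastic tray that the tamper stands in, fixed to the bench: outside 76 x 76 x 14 mm, inside 66 x 66 mm, floor 5 mm thick. Origin at the centre of its underside on the bench, x and y along its sides
- mould: square aluminium mould box fixed to the bench, 70 x 70 mm outside, 58 x 58 mm inside (walls 6 mm), open at the top, with a 90 x 90 mm foot flange. Its rim is 60 mm above its origin, which is on the box's vertical centre line, 0 to 12 mm above the bench; x and y along its sides
- plate: steel ejector plate inside the mould box, 53 x 53 x 6 mm, sides along the box's sides. Origin at the centre of its top face, z normal to it. Spring (0 to 4 N over the stroke) plus tight seal (6 N friction): pushing it down takes 6 to 10 N, more means it has bottomed; it stays where left. It rocks about both level axes, starts rocked 0.05 to 0.11 rad and keeps the angle the tamper's flat foot leaves
- mould_rim (a point): centre of the mould box's open mouth, level with the rim. The plate's top starts 6 to 28 mm below it; home is 22 to 34 mm below it, 6 to 16 mm below the start, on a hard stop whose depth differs each time and cannot be seen or measured: it has to be felt
- mug: white ceramic mug, 82 mm across, 95 mm tall; bystander. Origin at the centre of its underside
- jar: small lidded jar, 56 mm across, 55 mm tall; bystander. Origin at the centre of its underside
- specimen: clear plastic specimen box, 45 x 45 x 26 mm; bystander. Origin at the centre of its underside
- agate: round stone mixing slab, 124 mm across, 13 mm thick; bystander. Origin at the centre of its underside
- brush: ceramist's slim brush lying flat, 168 mm long, 8 mm thick; bystander. Origin at the centre of its underside
- tweezers: steel tweezers lying flat, 150 mm long; bystander. Origin at the centre of its underside
- dish: small glass dish, 66 mm across, 22 mm tall; bystander. Origin at the centre of its underside
Mind the look-alikes: they are no part of the job. Of the things that look like the tamper, the smaller one is meant. Several things have the shape of the rest; the one meant has the colours described above.

How it is judged (in metres and radians):
On the way:
1. the tamper leans on the plate with 14 to 30 N (more than the spring and seal take, so it has bottomed) while the plate is down and level, for half a second (z of plate in the frame of mould below 0.0395 m and angle between plate's own z axis and vertical below 0.04 rad and contact force between tamper and plate between 14 and 30 N), for 0.5 s.
At the end, for the whole second after the job is handed in: The ejector plate is still down after the press (its top at least 20.5 mm below the box's rim) and level within 0.04 rad; the tamper stands released and at rest in its rest, on the floor of the tray (within 3 mm), within 12 mm of its centre and upright within 0.06 rad (z of plate in the frame of mould below 0.0395 m and angle between plate's own z axis and vertical below 0.04 rad and horizontal distance between tamper and rest below 0.012 m and angle between tamper's own z axis and vertical below 0.06 rad and z of tamper in the frame of rest between 0.002 and 0.008 m and linear speed of tamper below 0.02 m/s); the robot touches nothing.
It fails at once if the tamper bears on the mould box or its plate with more than 30 N (contact force between tamper and mould above 30 N).
It fails at once if the gripper or arm pushes the plate or the mould box itself (contact force between any of the fingers, the arm and mould above 3 N).
It fails at once if a bystander is moved more than 20 mm (distance of any of mug, jar, specimen, agate, brush, tweezers, dish from where it was at the start of the episode above 0.02 m).
It also fails if it takes over 64 s, if anything falls off the work surface, if the arm or the gripper's body presses on something with over 40 N, if the wrist force passes 120 N, or if a joint passes its speed limit or range.

## Working session

There is one attempt and no reset: what is moved stays moved. The work goes in short steps, Python scripts to look and compute and a tool call to move; the robot and the scene stay as the last step left them, time stands still between calls to the robot, and variables do not carry over. Pictures are saved under pics/ and viewed, and the job is handed in when it is done.

Besides the shell and the picture viewer there is one more tool, called as name(argument=value, ...), one argument or row to a line, values as JSON. arm_command: Moves the arm, as the interface text tells. Its arguments: {"type":"object","properties":{"rows":{"type":"array","items":{"type":"array","items":{"type":"array","items":{"type":"number"}}}},"claw":{"type":"number"}},"required":["rows"]}

```bash
mkdir -p pics; ls
python3 - <<'E'
from cell import sensors,get_image,ctrl
import cv2,numpy as np
print(sensors.read_state(), ctrl.pinch_z)
for n in("scene","top"):
    d=get_image(n); cv2.imwrite(f"pics/{n}0.png",d["pixels"][:,:,::-1]); np.savez(f"{n}0.npz",**d)
    print(n,d["K"],d["pose"])
E
```

```text
pics
{'clock': 0.0, 'qpos': array([ 1.21020435,  0.62933941,  0.03845238,  1.51837421, -0.02700932,
        0.99627017, -0.02001096]), 'qd': array([ 0.0005916 , -0.00073613, -0.00118205,  0.00177461, -0.00040263,
       -0.00119931, -0.00052421]), 'tau': array([-8.72351825e-05, -5.63404691e+01,  1.22633614e+00, -1.93445206e+01,
        1.10692374e-02,  1.03214852e-02,  2.29120548e-05]), 'eef_pos': array([ 188.69642348, -621.3617242 ,  230.39163311]), 'tool_rot': array([ 3.14156996e+00,  1.87272256e-03, -1.27602898e+00]), 'force': array([ 0.22859347, -0.05984562,  0.55600875]), 'torque': array([ 0.00742142,  0.07188039, -0.05588334]), 'width': 85.3608398045859} -18.700000000000003
scene [[458.10463195   0.         317.51978509]
 [  0.         458.10463195 206.34630264]
 [  0.           0.           1.        ]] [[ 6.56809391e-01 -6.24486849e-01  4.22631754e-01  9.53160553e+02]
 [ 7.53971922e-01  5.52290075e-01 -3.55671217e-01 -4.06656527e+02]
 [-1.13033259e-02  5.52260671e-01  8.33594857e-01  9.49932330e+02]
 [ 0.00000000e+00  0.00000000e+00  0.00000000e+00  1.00000000e+00]]
top [[425.53699657   0.         320.86752161]
 [  0.         425.53699657 201.13256563]
 [  0.           0.           1.        ]] [[ 3.36995695e-03  9.88123853e-01 -1.53622569e-01  3.25241214e+02]
 [-9.99970028e-01  4.40070669e-03  6.37007512e-03 -3.62868058e+01]
 [ 6.97047104e-03  1.53596498e-01  9.88109067e-01  1.18451268e+03]
 [ 0.00000000e+00  0.00000000e+00  0.00000000e+00  1.00000000e+00]]
```

View pics/scene0.png

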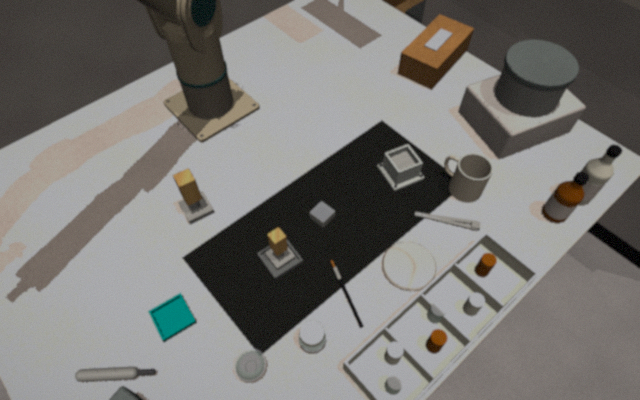

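View pics/top0.png

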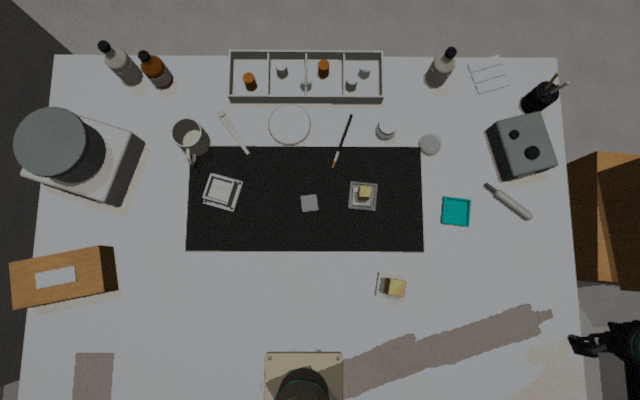

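The scene view shows the small tamper in its grey tray at (278,250), a taller look-alike at (188,190), a teal tray at (173,317) and the mould at (403,165). In the top view the tamper is at (363,195) and the mould at (222,192). I'll zoom in on both.

Run:
```python
import cv2,numpy as np
t=cv2.imread("pics/top0.png"); s=cv2.imread("pics/scene0.png")
def c(im,u,v,r=28,k=7): return cv2.resize(im[v-r:v+r,u-r:u+r],None,fx=k,fy=k,interpolation=cv2.INTER_CUBIC)
a=np.hstack([c(t,363,195,20,14),c(t,222,192,20,14)])[:280*2]
b=np.hstack([c(s,278,252,28,10),c(s,403,167,28,10)])
cv2.imwrite("pics/z1.png",cv2.resize(a,(800,400)));cv2.imwrite("pics/z2.png",cv2.resize(b,(800,400)))
```

```text
(no output)
```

View pics/z1.png

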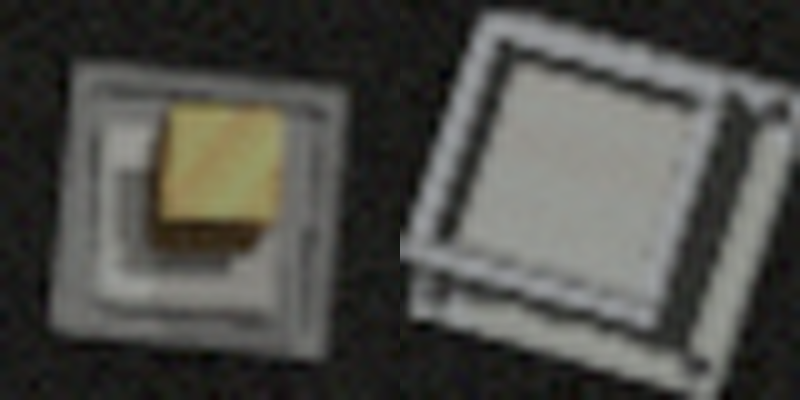

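View pics/z2.png

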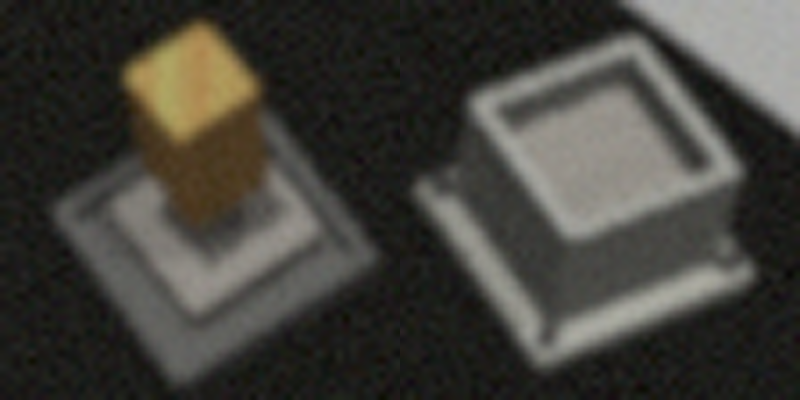

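```bash
cat > h.py <<'E'
import numpy as np,cv2
def load(n): return dict(np.load(n))
def rays(d,uv):
    uv=np.atleast_2d(uv).astype(float);K=d["K"]
    c=np.c_[(uv[:,0]-K[0,2])/K[0,0],-(uv[:,1]-K[1,2])/K[1,1],-np.ones(len(uv))]
    return c@d["pose"][:3,:3].T, d["pose"][:3,3]
def plane(d,uv,z):
    r,o=rays(d,uv); return o+r*((z-o[2])/r[:,2])[:,None]
def cloud(d):
    h,w=d["z_map"].shape;u,v=np.meshgrid(np.arange(w),np.arange(h))
    r,o=rays(d,np.c_[u.ravel(),v.ravel()])
    P=o+r*d["z_map"].ravel()[:,None]; P[d["z_map"].ravel()==0]=np.nan
    return P.reshape(h,w,3)
E
python3 - <<'E'
from h import *
np.set_printoptions(suppress=True,precision=1,linewidth=170)
for n in("top","scene"):
    d=load(n+"0.npz");P=cloud(d)
    # approx centers
    for nm,(u,v) in dict(tam=((364,192) if n=="top" else (278,238)),plate=((221,191) if n=="top" else (403,163))).items():
        print(n,nm,P[v,u],P[v-1:v+2,u-1:u+2,2].ravel())
    hsv=cv2.cvtColor(d["pixels"],cv2.COLOR_RGB2HSV)
    c=(363,193) if n=="top" else (278,236)
    H=P[:,:,2]
    m=((H>97)&(H<115)).astype(np.uint8); w=np.zeros_like(m);cv2.circle(w,c,18,1,-1);m&=w
    if m.sum():
        uv=np.argwhere(m)[:,::-1]
        q=plane(d,uv,105)[:,:2].astype(np.float32);print("handle top",len(q),cv2.minAreaRect(q),np.median(H[m>0]))
    c=(222,192) if n=="top" else (403,165)
    w=np.zeros_like(m);cv2.circle(w,c,28,1,-1)
    h=H[(w>0)];print(np.histogram(h[np.isfinite(h)],bins=np.arange(-10,90,4)))
E
```

```text
top tam [ 517.6 -154.5  103.6] [103.  105.7 103.1 104.8 103.6 104.7 106.3 106.8 104. ]
top plate [529.1 227.7  44.7] [42.5 41.2 44.8 48.1 44.7 39.6 48.4 38.5 44.4]
handle top 140 ((518.7779541015625, -155.69097900390625), (28.43669319152832, 29.15670394897461), 89.40404510498047) 103.59379018469781
(array([ 12, 256, 820, 333, 162,  56,  17,  13,  17,  11,  21,  15, 133, 226,  78,  31,  63, 135,  40,   2,   0,   0,   0,   0]), array([-10,  -6,  -2,   2,   6,  10,  14,  18,  22,  26,  30,  34,  38,  42,  46,  50,  54,  58,  62,  66,  70,  74,  78,  82,  86]))
scene tam [ 530.3 -161.9  105.7] [  nan 100.9 107.8 103.5 105.7 101.8 103.1 104.2 106.1]
scene plate [536.3 230.1  40.7] [42.2 42.6 42.5 42.9 40.7 44.  42.7 41.  41. ]
handle top 192 ((523.8212890625, -160.99575805664062), (30.850709915161133, 33.20234298706055), 85.9332275390625) 103.9052709751449
(array([  2, 213, 744, 182, 189,  74,  37,  40,  30,  42,  36,  40, 139, 229,  87,  68, 113, 156,  20,   0,   0,   0,   0,   0]), array([-10,  -6,  -2,   2,   6,  10,  14,  18,  22,  26,  30,  34,  38,  42,  46,  50,  54,  58,  62,  66,  70,  74,  78,  82,  86]))
```

Run:
```python
from h import *
np.set_printoptions(suppress=True,precision=1,linewidth=170)
for n in("top","scene"):
    d=load(n+"0.npz");P=cloud(d);H=P[:,:,2];S=4
    big=cv2.resize(d["pixels"],None,fx=S,fy=S,interpolation=cv2.INTER_CUBIC)
    hsv=cv2.cvtColor(big,cv2.COLOR_RGB2HSV)
    def uvof(m): a=np.argwhere(m)[:,::-1]; return (a+0.5)/S-0.5
    def win(c,r): w=np.zeros(big.shape[:2],np.uint8);cv2.circle(w,(c[0]*S,c[1]*S),r*S,1,-1);return w
    def rect(q): (c,s,a)=cv2.minAreaRect(q[:,:2].astype(np.float32)); return np.round(c,1),np.round(s,1),round(a,1)
    c=(363,195) if n=="top" else (278,238)
    m=((hsv[...,1]>90)&(hsv[...,2]>120)&(hsv[...,0]<35)).astype(np.uint8)&win(c,20)
    print(n,"handle top",m.sum(),rect(plane(d,uvof(m),105)))
    c=(363,195) if n=="top" else (280,256)
    m=(hsv[...,2]>55).astype(np.uint8)&win(c,27)
    m=cv2.morphologyEx(m,cv2.MORPH_OPEN,np.ones((7,7)))
    print("rest all",rect(plane(d,uvof(m),14)))
    c=(222,192) if n=="top" else (403,165)
    Hb=cv2.resize(np.nan_to_num(H).astype(np.float32),None,fx=S,fy=S,interpolation=cv2.INTER_LINEAR)
    m=((Hb>53)&(Hb<80)).astype(np.uint8)&win(c,26)
    m=cv2.morphologyEx(m,cv2.MORPH_OPEN,np.ones((5,5)))
    z=np.median(H[(H>54)&(H<75)&(win(c,26)[::S,::S]>0)])
    print("mould rim",z,rect(plane(d,uvof(m),z)))
    m=(hsv[...,2]>90).astype(np.uint8)&win(c,30 if n=="top" else 27)
    print("mould all",rect(plane(d,uvof(m),0)))
    v=cv2.cvtColor(big,cv2.COLOR_RGB2GRAY)
    # plate plane fit
    w=(H>32)&(H<52)&(win(c,14)[::S,::S]>0)
    w=cv2.erode(w.astype(np.uint8),np.ones((3,3)))>0
    q=P[w];
    A=np.c_[q[:,:2]-q[:,:2].mean(0),np.ones(len(q))]
    s=np.linalg.lstsq(A,q[:,2],rcond=None)[0];print("plate",len(q),q.mean(0),s*[1000,1000,1])
```

```text
top handle top 1388 (array([ 520.6, -156.2]), array([28.5, 28.4]), 87.9)
rest all (array([ 523.8, -159.8]), array([78.3, 78.7]), 84.2)
mould rim 60.02862330691039 (array([531.9, 231.9]), array([71.4, 70.4]), 74.8)
mould all (array([535.5, 237. ]), array([98.1, 91.7]), 74.1)
plate 267 [531.7 234.4  43.5] [-48.1  72.9  43.5]
scene handle top 2703 (array([ 521.9, -160. ]), array([30.2, 30.3]), 86.2)
rest all (array([ 508.8, -158.8]), array([ 83.4, 110.9]), 84.2)
mould rim 58.612372711330636 (array([534.6, 227.2]), array([73.6, 74.5]), 75.2)
mould all (array([515.3, 265.1]), array([144.1, 140.5]), 74.1)
plate 257 [534.4 231.6  42.8] [-18.8  16.4  42.8]
```

```bash
cat >> h.py <<'E'
from scipy.spatial.transform import Rotation as Rn
def delta(st,pos,yawdeg):
    "shift in tool axes mm and rotvec deg from measured pose to pointing-down pose"
    R0=Rn.from_euler("xyz",st["tool_rot"]); R1=Rn.from_euler("xyz",[np.pi,0,np.radians(yawdeg)])
    return np.round(R0.inv().apply(np.array(pos)-st["eef_pos"]),2), np.round((R0.inv()*R1).as_rotvec(degrees=True),2)
E
python3 - <<'E'
from h import *; from cell import sensors
s=sensors.read_state(); print(delta(s,[521.5,-158,180],-3.5))
E
```

```text
(array([-346.65, -453.06,   51.07]), array([-6.000e-02,  9.000e-02, -6.961e+01]))
```

arm_command(
  rows=[
    [[-35, -45, 5, 0, 0, -7], [-70, -90, 10, 0, 0, -14], [-105, -135, 15, 0, 0, -21], [-140, -180, 20, 0, 0, -28], [-175, -225, 25, 0, 0, -35], [-210, -270, 30, 0, 0, -42], [-245, -315, 35, 0, 0, -49], [-280, -360, 40, 0, 0, -56], [-315, -410, 45, 0, 0, -63], [-346.7, -453.1, 50, 0, 0, -69.6], [-346.7, -453.1, 50, 0, 0, -69.6], [-346.7, -453.1, 50, 0, 0, -69.6], [-346.7, -453.1, 50, 0, 0, -69.6], [-346.7, -453.1, 50, 0, 0, -69.6], [-346.7, -453.1, 50, 0, 0, -69.6], [-346.7, -453.1, 50, 0, 0, -69.6], [-346.7, -453.1, 50, 0, 0, -69.6], [-346.7, -453.1, 50, 0, 0, -69.6]],
  ],
  claw=1,
)

```text
clock: 1.6
eef_pos: [520.6, -160.3, 181.1]
tool_rot: [3.141, 0.001, -0.064]
force: [-0.5, -0.3, -0.4]
width: 85.3
```

```bash
cat > snap.py <<'E'
import sys,cv2,numpy as np
from cell import get_image,sensors
from h import *
k=sys.argv[1]
def c(im,u,v,r=40): return cv2.resize(im[max(0,v-r):v+r,max(0,u-r):u+r],(400,400),interpolation=cv2.INTER_CUBIC)
ims=[]
for n,a in(("top",sys.argv[2]),("scene",sys.argv[3])):
    d=get_image(n);np.savez(f"{n}{k}.npz",**d);u,v=map(int,a.split(","));ims.append(c(d["pixels"][:,:,::-1],u,v))
cv2.imwrite(f"pics/s{k}.png",np.hstack(ims))
s=sensors.read_state();print(s["clock"],s["eef_pos"],s["tool_rot"],s["force"],s["width"])
E
python3 snap.py 1 363,195 278,235; python3 -c "
from h import *
from cell import sensors
s=sensors.read_state(); print(delta(s,[521.5,-158,110],-3.5))"
```

```text
1.7 [ 520.84235784 -160.30700717  181.34305009] [ 3.14083223e+00  4.57663817e-04 -6.40825985e-02] [ 0.62786819 -0.66356062 -0.48856964] 85.69495084714003
(array([ 0.54, -2.4 , 71.34]), array([ 0.04,  0.03, -0.17]))
```

View pics/s1.png

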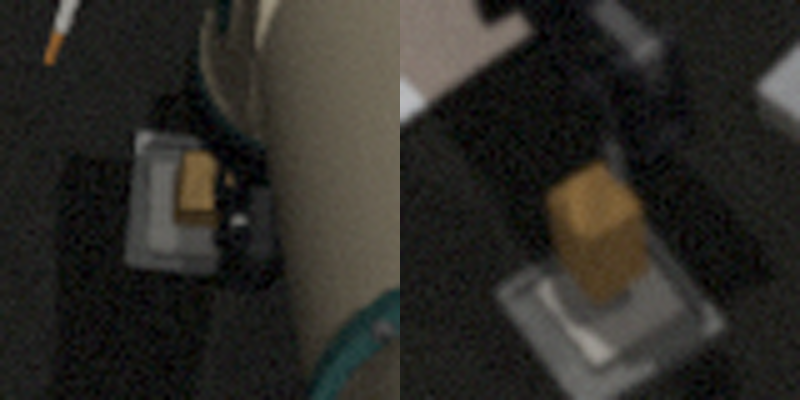

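The picture shows the tamper (handle at (595,215) in the right half) standing between the fingers, with the gripper above it. Both views are clear, so I'll descend.

arm_command(
  rows=[
    [[0.5, -2.4, 20, 0, 0, 0], [0.5, -2.4, 40, 0, 0, 0], [0.5, -2.4, 60, 0, 0, 0], [0.5, -2.4, 72, 0, 0, 0], [0.5, -2.4, 85, 0, 0, 0], [0.5, -2.4, 98, 0, 0, 0], [0.5, -2.4, 108, 0, 0, 0], [0.5, -2.4, 114, 0, 0, 0], [0.5, -2.4, 119, 0, 0, 0], [0.5, -2.4, 119, 0, 0, 0], [0.5, -2.4, 119, 0, 0, 0]],
  ],
)

```text
clock: 2.62
eef_pos: [522.5, -156.4, 62.5]
tool_rot: [3.142, -0.0, -0.062]
force: [0.2, -0.1, 0.1]
width: 85.1
```

```bash
python3 snap.py 2 363,195 278,235
```

```text
2.7167 [ 522.83532842 -156.36649012   62.93049017] [ 3.14136455e+00 -1.20538706e-03 -6.13507563e-02] [0.6224075  0.6562967  0.29324536] 85.36287347222012
```

View pics/s2.png

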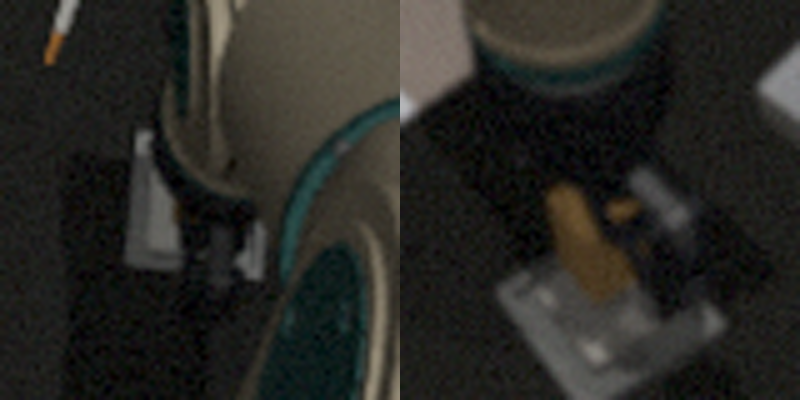

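arm_command(
  rows=[
    [[0, 0, 0, 0, 0, 0], [0, 0, 0, 0, 0, 0], [0, 0, 0, 0, 0, 0], [0, 0, 0, 0, 0, 0], [0, 0, 0, 0, 0, 0], [0, 0, 0, 0, 0, 0], [0, 0, 0, 0, 0, 0], [0, 0, 0, 0, 0, 0], [0, 0, 0, 0, 0, 0], [0, 0, 0, 0, 0, 0]],
  ],
  claw=-1,
)

```text
clock: 3.55
eef_pos: [522.2, -156.2, 62.5]
tool_rot: [3.141, 0.0, -0.061]
force: [-2.8, 0.4, 5.6]
width: 29.1
```

arm_command(
  rows=[
    [[0, 0, -5, 0, 0, 0], [0, 0, -15, 0, 0, 0], [0, 0, -30, 0, 0, 0], [0, 0, -50, 0, 0, 0], [0, 0, -70, 0, 0, 0], [0, 0, -90, 0, 0, 0], [0, 0, -100, 0, 0, 0], [0, 0, -100, 0, 0, 0], [0, 0, -100, 0, 0, 0], [0, 0, -100, 0, 0, 0]],
  ],
)

```text
clock: 4.38
eef_pos: [521.4, -156.1, 161.3]
tool_rot: [-3.141, 0.002, -0.061]
force: [0.2, -0.1, -3.4]
width: 29.6
```

```bash
python3 snap.py 3 363,195 278,225;  python3 -c "
from h import *
from cell import sensors
s=sensors.read_state(); print(delta(s,[533,229.5,165],-15.5))"
```

```text
4.4833 [ 521.39516959 -156.07247452  161.04922404] [-3.14112322e+00  2.55093088e-03 -6.12689280e-02] [-0.74232927  0.25138909 -3.86297676] 29.147586964519306
(array([ -12.04, -385.56,   -3.74]), array([-1.000e-02,  1.500e-01,  1.199e+01]))
```

View pics/s3.png

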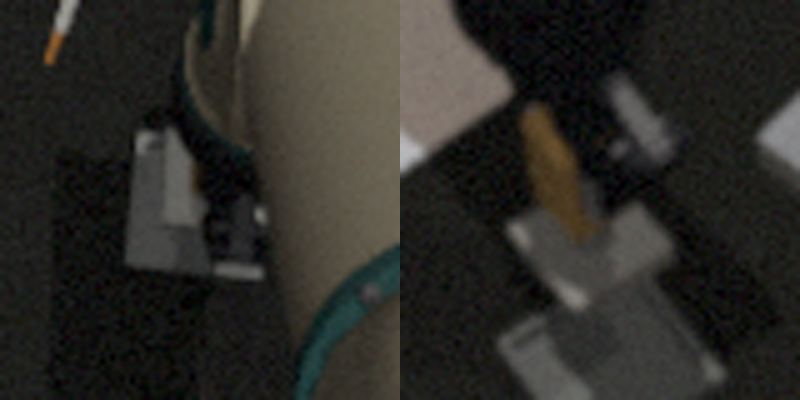

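arm_command(
  rows=[
    [[-1, -30, 0, 0, 0, 1], [-2, -60, 0, 0, 0, 2], [-3, -90, 0, 0, 0, 3], [-4, -120, -1, 0, 0, 4], [-5, -150, -2, 0, 0, 5], [-6, -180, -3, 0, 0, 6], [-7, -210, -4, 0, 0, 7], [-8, -240, -4, 0, 0, 8], [-9, -270, -4, 0, 0, 9], [-10, -300, -4, 0, 0, 10], [-11, -330, -4, 0, 0, 11], [-12, -360, -4, 0, 0, 12], [-12, -377, -4, 0, 0, 12], [-12, -385.5, -4, 0, 0, 12], [-12, -385.5, -4, 0, 0, 12], [-12, -385.5, -4, 0, 0, 12], [-12, -385.5, -4, 0, 0, 12], [-12, -385.5, -4, 0, 0, 12]],
  ],
)

```text
clock: 5.98
eef_pos: [534.2, 226.7, 166.1]
tool_rot: [3.14, 0.0, -0.274]
force: [0.4, -0.9, -4.0]
width: 29.1
```

```bash
python3 snap.py 4 222,192 403,145;  python3 -c "
from h import *
from cell import sensors
s=sensors.read_state(); print(delta(s,[533,229.5,165],-15))"
```

```text
6.0833 [534.26394629 227.56191443 166.30347858] [ 3.14078077e+00 -1.42327758e-04 -2.72990861e-01] [-0.53307596  0.8410685  -3.09955656] 29.35171007887392
(array([-1.74, -1.53,  1.3 ]), array([ 0.05, -0.01, -0.64]))
```

View pics/s4.png

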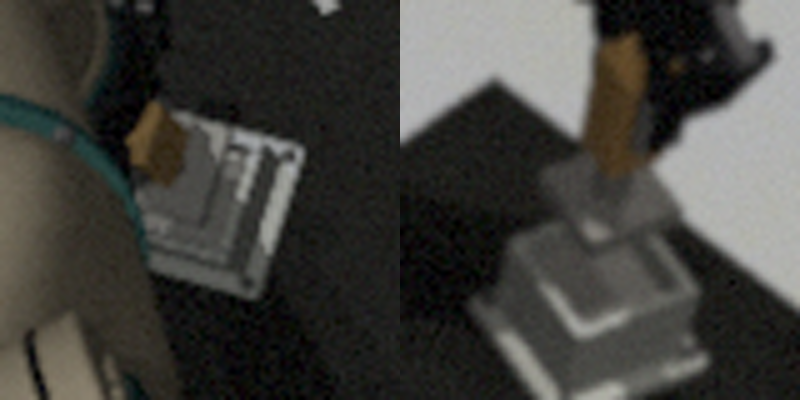

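Run:
```python
from h import *
d=load("scene4.npz");im=d["pixels"][:,:,::-1]
def up(im,u0,v0,w,h,k): 
    a=cv2.resize(im[v0:v0+h,u0:u0+w],None,fx=k,fy=k,interpolation=cv2.INTER_LANCZOS4); return np.clip(a.astype(float)*1.6,0,255).astype(np.uint8)
cv2.imwrite("pics/f4.png",up(im,375,130,60,50,13))
d0=load("scene0.npz");cv2.imwrite("pics/f0.png",up(d0["pixels"][:,:,::-1],375,140,60,45,13))
```

```text
(no output)
```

View pics/f4.png

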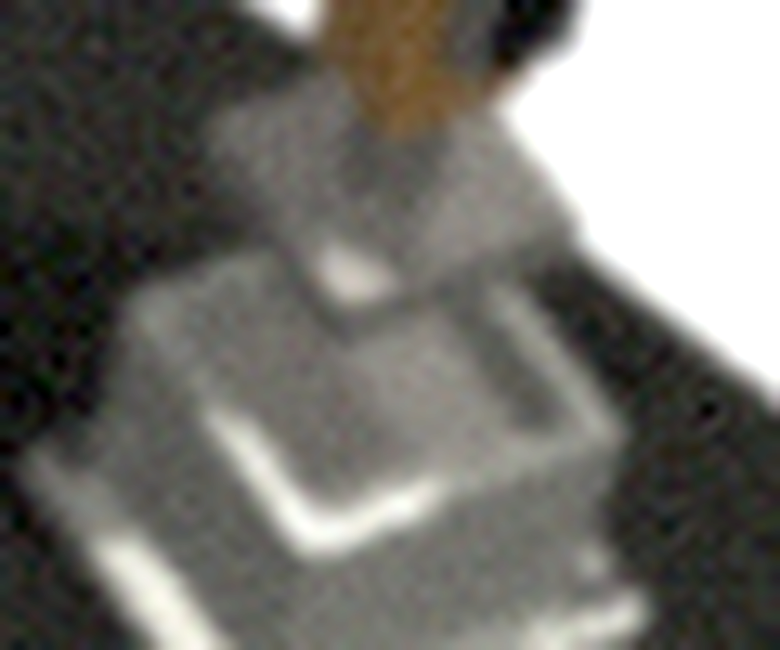

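View pics/f0.png

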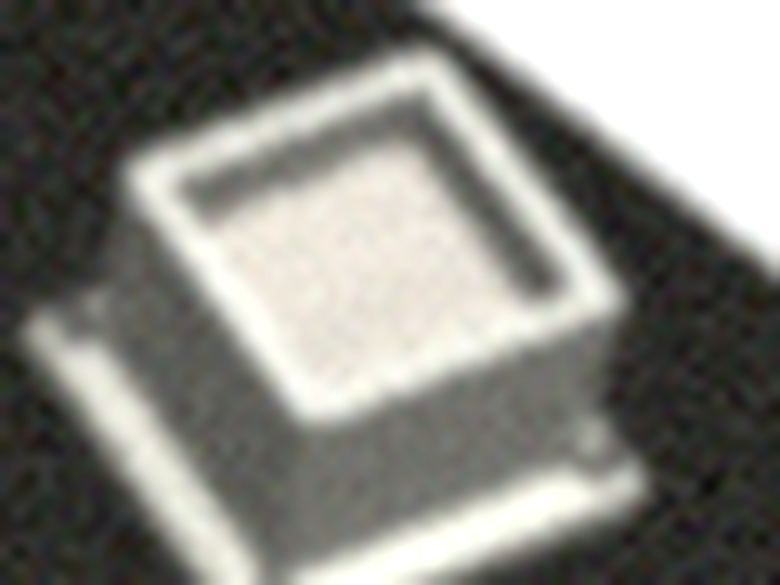

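Run:
```python
from h import *
np.set_printoptions(suppress=True,precision=1,linewidth=170)
def conv(p,k,u0,v0): return (np.array(p,float)+0.5)/k-0.5+[u0,v0]
d=load("scene0.npz")
m=conv([(128,165),(435,45),(628,295),(310,418)],13,375,140)
def rep(q,n):
    q=q[:,:2]; e=np.roll(q,-1,0)-q; print(n,"c",q.mean(0),"sides",np.linalg.norm(e,axis=1),"ang",np.degrees(np.arctan2(e[:,1],e[:,0]))%90)
for z in(60,62,65): rep(plane(d,m,z),f"scene {z}")
t=load("top0.npz"); mt=conv([(82,12),(333,85),(255,328),(8,250)],10,202,172)
for z in(60,62,65): rep(plane(t,mt,z),f"top {z}")
# foot in scene4
s=load("scene4.npz")
f=conv([(208,132),(578,215),(345,300)],13,375,130); q=plane(s,f,121)[:,:2];print("foot top LRB",q,"centre LR",(q[0]+q[1])/2,np.linalg.norm(q[0]-q[1]),"sides",np.linalg.norm(q[0]-q[2]),np.linalg.norm(q[1]-q[2]))
f=conv([(345,335)],13,375,130); print("foot under B",plane(s,f,109))
# depth checks
for n in("top0","scene0"):
    d=load(n+".npz");P=cloud(d);
    sel=(abs(P[...,0]-430)<25)&(abs(P[...,1]-60)<60);print(n,"mat z",np.nanmedian(P[sel][:,2]))
    c=np.array([533,229.5]);a=np.radians(-15);X=(P[...,:2]-c)@np.array([[np.cos(a),-np.sin(a)],[np.sin(a),np.cos(a)]])
    r=np.max(abs(X),axis=2); h=P[...,2][(r<40)&(r>24)&(P[...,2]>52)];print(np.percentile(h,[10,50,75,90]),len(h))
```

```text
scene 60 c [532.9 231.1] sides [69.6 70.  69.8 68.8] ang [74.6 74.2 73.6 74.1]
scene 62 c [533.8 229.6] sides [69.5 69.8 69.6 68.6] ang [74.6 74.2 73.6 74.1]
scene 65 c [535.2 227.5] sides [69.2 69.6 69.4 68.4] ang [74.6 74.2 73.6 74.1]
top 60 c [533.5 231.2] sides [71.1 68.7 69.9 67.3] ang [73.9 74.4 72.7 75.4]
top 62 c [533.1 230.7] sides [71.  68.6 69.8 67.2] ang [73.9 74.4 72.7 75.4]
top 65 c [532.6 230. ] sides [70.8 68.4 69.6 67. ] ang [73.9 74.4 72.7 75.4]
foot top LRB [[504.4 204. ]
 [563.  239.8]
 [548.8 193.3]] centre LR [533.7 221.9] 68.74424309190346 sides 45.67118596070692 48.58229622293237
foot under B [[548.6 195.9 109. ]]
top0 mat z -0.00989682053591423
[55.4 59.9 61.4 62.8] 252
scene0 mat z -0.27657755169855136
[54.  58.3 60.  61.3] 321
```

Run:
```python
from h import *
d=load("top4.npz");im=d["pixels"][:,:,::-1]
a=cv2.resize(im[165:210,195:250],None,fx=14,fy=13*14/13,interpolation=cv2.INTER_LANCZOS4)
cv2.imwrite("pics/t4.png",np.clip(a.astype(float)*2,0,255).astype(np.uint8))
```

```text
(no output)
```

View pics/t4.png

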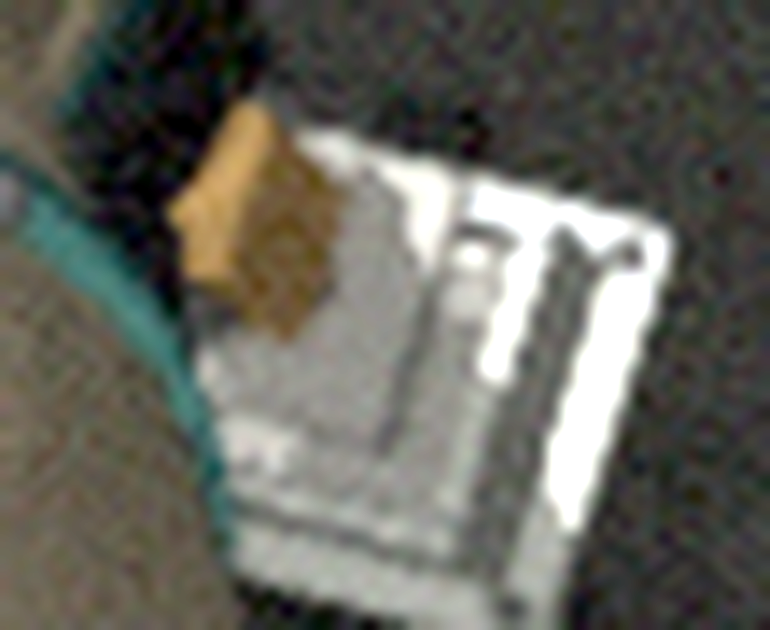

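Run:
```python
from h import *
np.set_printoptions(suppress=True,precision=1)
d=load("top4.npz")
f=(np.array([(378,450),(402,360),(425,268)])+.5)/14-.5+[195,165]
q=plane(d,f,121)[:,:2];print(q)
a=np.radians(-15.7);R=np.array([[np.cos(a),-np.sin(a)],[np.sin(a),np.cos(a)]])
print("tool-frame coords rel to TCP",(q-[534.26,227.56])@R)
```

```text
[[500.9 208.1]
 [517.4 204.4]
 [534.4 200.9]]
tool-frame coords rel to TCP [[-26.9 -27.7]
 [-10.  -26.8]
 [  7.3 -25.6]]
```

```bash
python3 -c "
from h import *
from cell import sensors
s=sensors.read_state(); print(delta(s,[534.7,233.6,127],-15.9))"
```

```text
(array([-1.21, -5.96, 39.3 ]), array([ 0.05, -0.01,  0.26]))
```

arm_command(
  rows=[
    [[-1.2, -6, 10, 0, 0, 0.3], [-1.2, -6, 20, 0, 0, 0.3], [-1.2, -6, 28, 0, 0, 0.3], [-1.2, -6, 34, 0, 0, 0.3], [-1.2, -6, 38, 0, 0, 0.3], [-1.2, -6, 39.3, 0, 0, 0.3], [-1.2, -6, 39.3, 0, 0, 0.3], [-1.2, -6, 39.3, 0, 0, 0.3], [-1.2, -6, 39.3, 0, 0, 0.3]],
  ],
)

```text
clock: 6.83
eef_pos: [534.8, 235.6, 127.4]
tool_rot: [-3.141, -0.001, -0.276]
force: [0.1, 0.2, -3.5]
width: 29.6
```

```bash
python3 snap.py 5 222,192 403,145
python3 - <<'E'
from h import *
def up(n,u0,v0,w,h,k): 
    im=load(n)["pixels"][:,:,::-1]
    a=cv2.resize(im[v0:v0+h,u0:u0+w],None,fx=k,fy=k,interpolation=cv2.INTER_LANCZOS4); return np.clip(a.astype(float)*1.8,0,255).astype(np.uint8)
cv2.imwrite("pics/f5.png",up("scene5.npz",375,135,60,45,13))
cv2.imwrite("pics/t5.png",up("top5.npz",195,165,55,42,14))
E
```

```text
6.9333 [534.7243952  235.51826914 127.44815802] [-3.14103200e+00 -6.49308060e-04 -2.76038992e-01] [ 0.24723006 -0.0260602  -2.7007568 ] 29.34229694005559
```

View pics/f5.png

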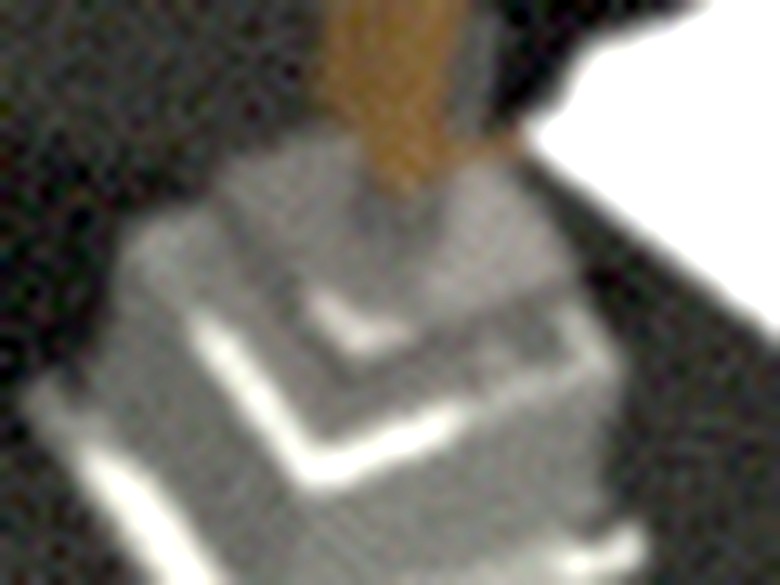

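View pics/t5.png

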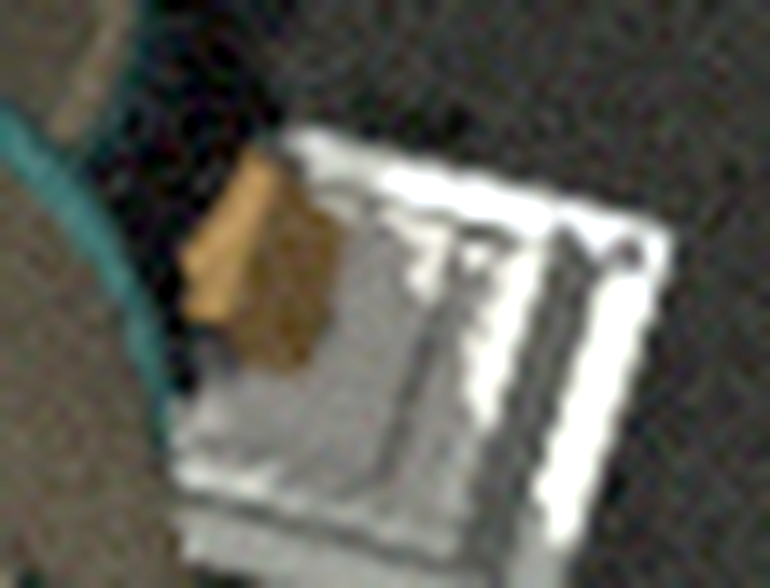

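Run:
```python
from h import *
np.set_printoptions(suppress=True,precision=1)
a=np.radians(-15.9);R=np.array([[np.cos(a),-np.sin(a)],[np.sin(a),np.cos(a)]])
s=load("scene5.npz")
c=lambda p,k,u,v:(np.array(p,float)+.5)/k-.5+[u,v]
q=plane(s,c([(212,190),(355,358),(578,275)],13,375,135),82)[:,:2]
C=np.array([533.4,230.3])
print("scene L B R rel mould, in mould axes",((q-C)@R), "est centres",((q-C)@R)-[[-25,-25],[25,-25],[25,25]])
q=plane(s,c([(350,392)],13,375,135),70)[:,:2];print("under B",(q-C)@R-[25,-25])
t=load("top5.npz")
q=plane(t,c([(378,480),(402,392),(428,300)],14,195,165),82)[:,:2]
C=np.array([533.3,231.0])
print("top rel mould (edge y should be -25; L x -25)",(q-C)@R)
```

```text
scene L B R rel mould, in mould axes [[-21.7 -26.4]
 [ 25.4 -23.1]
 [ 26.3  24.9]] est centres [[ 3.3 -1.4]
 [ 0.4  1.9]
 [ 1.3 -0.1]]
under B [[-0.6  3.4]]
top rel mould (edge y should be -25; L x -25) [[-26.6 -22.3]
 [ -9.5 -21.4]
 [  8.6 -20.6]]
```

arm_command(
  rows=[
    [[0, 2, 2, 0, 0, 0], [0, 2, 4, 0, 0, 0], [0, 2, 6, 0, 0, 0], [0, 2, 7, 0, 0, 0], [0, 2, 8, 0, 0, 0], [0, 2, 8.5, 0, 0, 0], [0, 2, 9, 0, 0, 0], [0, 2, 9.5, 0, 0, 0], [0, 2, 10, 0, 0, 0], [0, 2, 10, 0, 0, 0]],
  ],
)

```text
clock: 7.77
eef_pos: [533.9, 233.5, 117.0]
tool_rot: [3.142, -0.0, -0.276]
force: [0.1, -0.2, -3.5]
width: 29.4
```

arm_command(
  rows=[
    [[0, 0, 0.5, 0, 0, 0], [0, 0, 1, 0, 0, 0], [0, 0, 1.5, 0, 0, 0], [0, 0, 2, 0, 0, 0], [0, 0, 2.5, 0, 0, 0], [0, 0, 2.5, 0, 0, 0]],
  ],
)

```text
clock: 8.27
eef_pos: [533.8, 233.4, 114.4]
tool_rot: [3.141, 0.0, -0.276]
force: [-0.3, 0.3, -3.6]
width: 29.2
```

arm_command(
  rows=[
    [[0, 0, 0.5, 0, 0, 0], [0, 0, 1, 0, 0, 0], [0, 0, 1.5, 0, 0, 0], [0, 0, 2, 0, 0, 0], [0, 0, 2, 0, 0, 0]],
  ],
)

```text
clock: 8.68
eef_pos: [533.8, 233.4, 112.4]
tool_rot: [3.141, 0.0, -0.276]
force: [0.0, -1.4, -3.4]
width: 29.5
```

```bash
python3 snap.py 6 222,192 403,145
```

```text
8.7833 [533.87872453 233.46314611 112.4761392 ] [ 3.14155737e+00  1.88648360e-05 -2.75905096e-01] [-1.90199799e-03  2.05344277e-01 -2.52911370e+00] 29.330393490906076
```

View pics/s6.png

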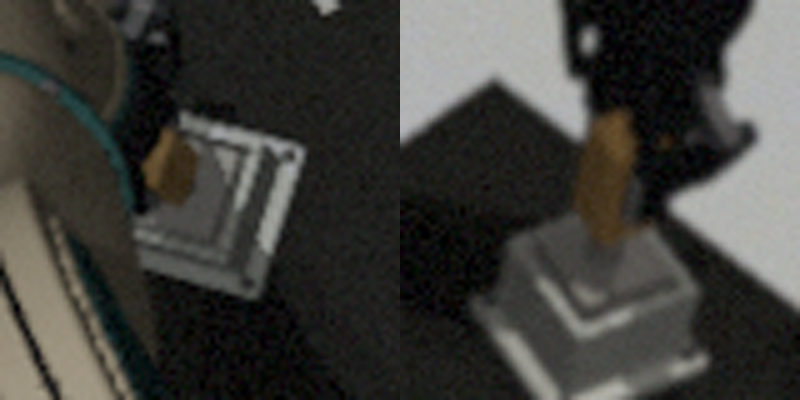

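The foot (around (615,265), right half) is inside the mouth with the rim visible on the near sides, and there is no contact force. I'll keep descending.

arm_command(
  rows=[
    [[0, 0, 0.5, 0, 0, 0], [0, 0, 1, 0, 0, 0], [0, 0, 1.5, 0, 0, 0], [0, 0, 2, 0, 0, 0], [0, 0, 2.5, 0, 0, 0], [0, 0, 3, 0, 0, 0], [0, 0, 3, 0, 0, 0]],
  ],
)

```text
clock: 9.37
eef_pos: [533.8, 233.4, 109.4]
tool_rot: [3.141, 0.0, -0.276]
force: [-0.5, 0.5, -2.3]
width: 29.2
```

arm_command(
  rows=[
    [[0, 0, 0.5, 0, 0, 0], [0, 0, 1, 0, 0, 0], [0, 0, 1.5, 0, 0, 0], [0, 0, 2, 0, 0, 0], [0, 0, 2.5, 0, 0, 0], [0, 0, 3, 0, 0, 0], [0, 0, 3, 0, 0, 0]],
  ],
)

```text
clock: 9.95
eef_pos: [533.8, 233.5, 106.4]
tool_rot: [3.142, 0.0, -0.276]
force: [0.8, 0.2, -4.1]
width: 29.4
```

arm_command(
  rows=[
    [[0, 0, 0.5, 0, 0, 0], [0, 0, 1, 0, 0, 0], [0, 0, 1.5, 0, 0, 0], [0, 0, 2, 0, 0, 0], [0, 0, 2, 0, 0, 0]],
  ],
)

```text
clock: 10.37
eef_pos: [533.8, 233.4, 104.4]
tool_rot: [3.141, 0.0, -0.276]
force: [0.4, -0.3, -3.9]
width: 29.4
```

Underside is now at about 46.8 mm and there is still no contact. Next come 2 mm steps.

arm_command(
  rows=[
    [[0, 0, 0.5, 0, 0, 0], [0, 0, 1, 0, 0, 0], [0, 0, 1.5, 0, 0, 0], [0, 0, 2, 0, 0, 0], [0, 0, 2, 0, 0, 0]],
  ],
)

```text
clock: 10.78
eef_pos: [533.9, 233.6, 102.6]
tool_rot: [-3.141, -0.0, -0.276]
force: [0.4, -0.1, -2.9]
width: 29.2
```

arm_command(
  rows=[
    [[0, 0, 0.5, 0, 0, 0], [0, 0, 1, 0, 0, 0], [0, 0, 1.5, 0, 0, 0], [0, 0, 2, 0, 0, 0], [0, 0, 2, 0, 0, 0]],
  ],
)

```text
clock: 11.2
eef_pos: [533.9, 233.6, 100.7]
tool_rot: [-3.141, -0.0, -0.276]
force: [-1.5, -0.9, 1.3]
width: 29.7
```

arm_command(
  rows=[
    [[0, 0, 0.5, 0, 0, 0], [0, 0, 1, 0, 0, 0], [0, 0, 1.5, 0, 0, 0], [0, 0, 2, 0, 0, 0], [0, 0, 2, 0, 0, 0]],
  ],
)

```text
clock: 11.62
eef_pos: [533.9, 233.6, 98.5]
tool_rot: [-3.141, -0.0, -0.276]
force: [-1.3, -0.4, 1.7]
width: 29.5
```

arm_command(
  rows=[
    [[0, 0, 0.5, 0, 0, 0], [0, 0, 1, 0, 0, 0], [0, 0, 1.5, 0, 0, 0], [0, 0, 2, 0, 0, 0], [0, 0, 2, 0, 0, 0]],
  ],
)

```text
clock: 12.03
eef_pos: [533.9, 233.6, 96.5]
tool_rot: [-3.141, -0.0, -0.276]
force: [-0.4, -0.3, 1.2]
width: 29.2
```

arm_command(
  rows=[
    [[0, 0, 0.5, 0, 0, 0], [0, 0, 1, 0, 0, 0], [0, 0, 1.5, 0, 0, 0], [0, 0, 1.5, 0, 0, 0]],
  ],
)

```text
clock: 12.37
eef_pos: [533.9, 233.5, 95.0]
tool_rot: [-3.141, -0.0, -0.276]
force: [-1.9, 0.9, 1.8]
width: 29.4
```

arm_command(
  rows=[
    [[0, 0, 0.5, 0, 0, 0], [0, 0, 1, 0, 0, 0], [0, 0, 1, 0, 0, 0]],
  ],
)

```text
clock: 12.62
eef_pos: [533.9, 233.6, 94.0]
tool_rot: [-3.141, -0.0, -0.276]
force: [-0.1, 0.6, 3.0]
width: 29.3
```

arm_command(
  rows=[
    [[0, 0, 0.5, 0, 0, 0], [0, 0, 1, 0, 0, 0], [0, 0, 1, 0, 0, 0]],
  ],
)

```text
clock: 12.87
eef_pos: [534.0, 233.5, 93.0]
tool_rot: [-3.141, -0.0, -0.276]
force: [-0.2, 0.8, 2.4]
width: 29.3
```

arm_command(
  rows=[
    [[0, 0, 0.5, 0, 0, 0], [0, 0, 1, 0, 0, 0], [0, 0, 1, 0, 0, 0]],
  ],
)

```text
clock: 13.12
eef_pos: [533.9, 233.6, 92.0]
tool_rot: [-3.141, -0.0, -0.276]
force: [-1.9, 0.6, 3.6]
width: 29.5
```

arm_command(
  rows=[
    [[0, 0, 0.4, 0, 0, 0], [0, 0, 0.7, 0, 0, 0], [0, 0, 0.7, 0, 0, 0]],
  ],
)

```text
clock: 13.37
eef_pos: [534.0, 233.5, 91.3]
tool_rot: [-3.141, -0.0, -0.276]
force: [-0.1, 0.4, 3.0]
width: 29.7
```

arm_command(
  rows=[
    [[0, 0, 0.4, 0, 0, 0], [0, 0, 0.7, 0, 0, 0], [0, 0, 0.7, 0, 0, 0]],
  ],
)

```text
clock: 13.62
eef_pos: [533.9, 233.5, 90.6]
tool_rot: [-3.141, -0.0, -0.276]
force: [-1.2, 1.9, 3.5]
width: 29.5
```

arm_command(
  rows=[
    [[0, 0, 0.4, 0, 0, 0], [0, 0, 0.7, 0, 0, 0], [0, 0, 0.7, 0, 0, 0]],
  ],
)

```text
clock: 13.87
eef_pos: [533.9, 233.5, 89.9]
tool_rot: [-3.141, -0.0, -0.276]
force: [-1.2, 0.7, 4.0]
width: 29.5
```

arm_command(
  rows=[
    [[0, 0, 0.4, 0, 0, 0], [0, 0, 0.7, 0, 0, 0], [0, 0, 0.7, 0, 0, 0]],
  ],
)

```text
clock: 14.12
eef_pos: [533.9, 233.5, 89.2]
tool_rot: [-3.141, -0.0, -0.276]
force: [-0.5, 1.8, 2.9]
width: 29.5
```

arm_command(
  rows=[
    [[0, 0, 0.4, 0, 0, 0], [0, 0, 0.7, 0, 0, 0], [0, 0, 0.7, 0, 0, 0]],
  ],
)

```text
clock: 14.37
eef_pos: [533.9, 233.5, 88.5]
tool_rot: [-3.142, -0.0, -0.276]
force: [-0.7, 1.1, 4.8]
width: 29.3
```

arm_command(
  rows=[
    [[0, 0, 0.4, 0, 0, 0], [0, 0, 0.7, 0, 0, 0], [0, 0, 0.7, 0, 0, 0]],
  ],
)

```text
clock: 14.62
eef_pos: [533.9, 233.5, 87.8]
tool_rot: [-3.142, -0.0, -0.276]
force: [-0.9, 1.0, 4.8]
width: 28.9
```

arm_command(
  rows=[
    [[0, 0, 0.4, 0, 0, 0], [0, 0, 0.6, 0, 0, 0], [0, 0, 0.6, 0, 0, 0]],
  ],
)

```text
clock: 14.87
eef_pos: [534.0, 233.5, 87.4]
tool_rot: [-3.141, -0.0, -0.276]
force: [-0.9, 0.8, 6.2]
width: 29.4
```

arm_command(
  rows=[
    [[0, 0, 0.3, 0, 0, 0], [0, 0, 0.6, 0, 0, 0], [0, 0, 0.6, 0, 0, 0]],
  ],
)

```text
clock: 15.12
eef_pos: [534.0, 233.6, 87.3]
tool_rot: [-3.141, -0.0, -0.276]
force: [-2.5, 0.6, 10.3]
width: 29.3
```

arm_command(
  rows=[
    [[0, 0, 0.3, 0, 0, 0], [0, 0, 0.6, 0, 0, 0], [0, 0, 0.6, 0, 0, 0]],
  ],
)

```text
clock: 15.37
eef_pos: [534.0, 233.6, 87.3]
tool_rot: [-3.141, -0.001, -0.276]
force: [-3.8, 1.0, 13.2]
width: 29.8
```

arm_command(
  rows=[
    [[0, 0, 0.3, 0, 0, 0], [0, 0, 0.6, 0, 0, 0], [0, 0, 0.6, 0, 0, 0]],
  ],
)

```text
clock: 15.62
eef_pos: [534.0, 233.7, 87.2]
tool_rot: [-3.141, -0.001, -0.276]
force: [-4.0, 0.3, 17.8]
width: 29.3
```

arm_command(
  rows=[
    [[0, 0, 0.1, 0, 0, 0], [0, 0, 0.2, 0, 0, 0], [0, 0, 0.2, 0, 0, 0], [0, 0, 0.2, 0, 0, 0], [0, 0, 0.2, 0, 0, 0], [0, 0, 0.2, 0, 0, 0], [0, 0, 0.2, 0, 0, 0], [0, 0, 0.2, 0, 0, 0], [0, 0, 0.2, 0, 0, 0], [0, 0, 0.2, 0, 0, 0], [0, 0, 0.2, 0, 0, 0], [0, 0, 0.2, 0, 0, 0], [0, 0, 0.2, 0, 0, 0], [0, 0, 0.2, 0, 0, 0], [0, 0, 0.2, 0, 0, 0], [0, 0, 0.2, 0, 0, 0]],
  ],
)

```text
clock: 16.95
eef_pos: [534.0, 233.7, 87.1]
tool_rot: [-3.141, -0.001, -0.276]
force: [-4.5, -0.1, 18.9]
width: 29.2
```

```bash
python3 snap.py 7 222,192 403,145
```

```text
17.05 [534.03196075 233.65786242  87.12714648] [-3.14123099e+00 -8.44993265e-04 -2.75938955e-01] [-4.19091649 -0.79874798 19.23846596] 28.81731008100664
```

View pics/s7.png

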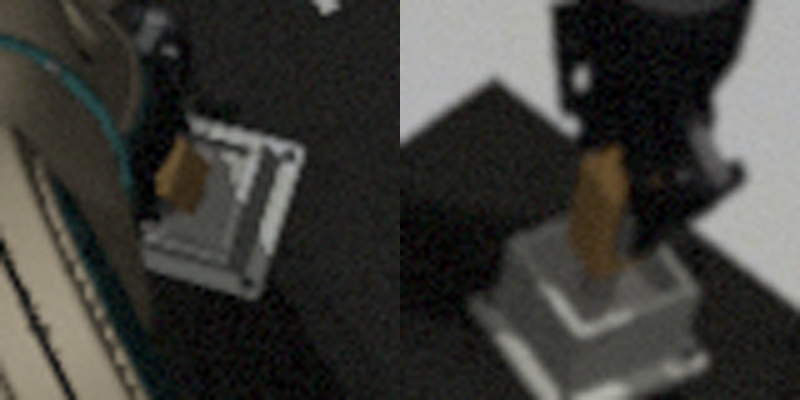

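Contact force was held at about 22 N for 1.4 s, and the foot is deep inside the box in both views. I'll lift straight out slowly.

arm_command(
  rows=[
    [[0, 0, -1, 0, 0, 0], [0, 0, -2, 0, 0, 0], [0, 0, -4, 0, 0, 0], [0, 0, -8, 0, 0, 0], [0, 0, -14, 0, 0, 0], [0, 0, -20, 0, 0, 0], [0, 0, -30, 0, 0, 0], [0, 0, -40, 0, 0, 0], [0, 0, -55, 0, 0, 0], [0, 0, -70, 0, 0, 0], [0, 0, -80, 0, 0, 0], [0, 0, -80, 0, 0, 0], [0, 0, -80, 0, 0, 0]],
  ],
)

```text
clock: 18.13
eef_pos: [534.3, 233.6, 166.0]
tool_rot: [-3.141, -0.001, -0.276]
force: [-0.2, 0.6, -3.9]
width: 29.4
```

```bash
python3 snap.py 8 222,192 403,145;  python3 -c "
from h import *
from cell import sensors
s=sensors.read_state(); print(delta(s,[521.8,-156.2,166],-3.5))"
```

```text
18.2333 [533.35175583 233.08681495 164.66093677] [ 3.14060707e+00  9.05824096e-04 -2.75984552e-01] [ 0.25276757  0.41748973 -4.63063651] 29.273909786267783
(array([ 94.96, 377.7 ,  -1.05]), array([  0.05,   0.06, -12.31]))
```

View pics/s8.png

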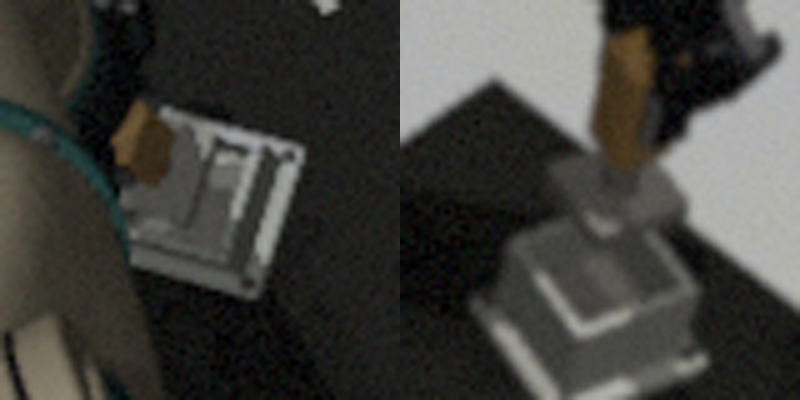

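arm_command(
  rows=[
    [[8, 30, 0, 0, 0, -1], [16, 60, 0, 0, 0, -2], [23, 90, 0, 0, 0, -3], [30, 120, 0, 0, 0, -4], [38, 150, 0, 0, 0, -5], [45, 180, 0, 0, 0, -6], [53, 210, 0, 0, 0, -7], [60, 240, 0, 0, 0, -8], [68, 270, -1, 0, 0, -9], [75, 300, -1, 0, 0, -10], [83, 330, -1, 0, 0, -11], [91, 360, -1, 0, 0, -12.3], [95, 377.7, -1, 0, 0, -12.3], [95, 377.7, -1, 0, 0, -12.3], [95, 377.7, -1, 0, 0, -12.3], [95, 377.7, -1, 0, 0, -12.3], [95, 377.7, -1, 0, 0, -12.3], [95, 377.7, -1, 0, 0, -12.3]],
  ],
)

```text
clock: 19.73
eef_pos: [522.5, -154.3, 166.0]
tool_rot: [-3.141, 0.0, -0.059]
force: [-0.3, 0.4, -2.8]
width: 29.2
```

```bash
python3 snap.py 9 222,192 278,225;  python3 - <<'E'
from h import *
from cell import sensors
np.set_printoptions(suppress=True,precision=1)
s=sensors.read_state(); print(delta(s,[521.8,-156.2,62.5],-3.5))
a=np.radians(-15.9);R=np.array([[np.cos(a),-np.sin(a)],[np.sin(a),np.cos(a)]])
for n in("top9","scene9","top0","scene0"):
    P=cloud(load(n+".npz"));X=(P[...,:2]-[533.3,230.7])@R
    m=(np.abs(X).max(2)<24)&(P[...,2]<54)&(P[...,2]>20)
    m=cv2.erode(m.astype(np.uint8),np.ones((3,3)))>0
    q=P[m];x=X[m];A=np.c_[x,np.ones(len(x))];w=np.ones(len(x),bool)
    for _ in range(4):
        c=np.linalg.lstsq(A[w],q[w,2],rcond=None)[0]; r=q[:,2]-A@c; w=abs(r)<2*np.std(r[w])
    print(n,w.sum(),"z",c[2],"slopes mrad",c[:2]*1000,"std",np.std(r[w]))
E
```

```text
19.8333 [ 522.52465379 -154.73031736  166.19506379] [-3.14129810e+00  9.57551895e-05 -5.94658358e-02] [-1.02741785 -0.38268013 -3.05089417] 29.139030605943834
(array([ -0.6,   1.5, 103.7]), array([-0. ,  0. ,  0.1]))
top9 161 z 29.47934093155286 slopes mrad [ 11.5 -48.3] std 1.4578114339397057
scene9 88 z 29.03022303698602 slopes mrad [  2.2 -24.4] std 1.8094165649749385
top0 195 z 42.99730173505947 slopes mrad [-57.   59.4] std 2.0289240972337232
scene0 142 z 42.61409373872927 slopes mrad [-31.5  11.1] std 1.1018916082634977
```

View pics/s9.png

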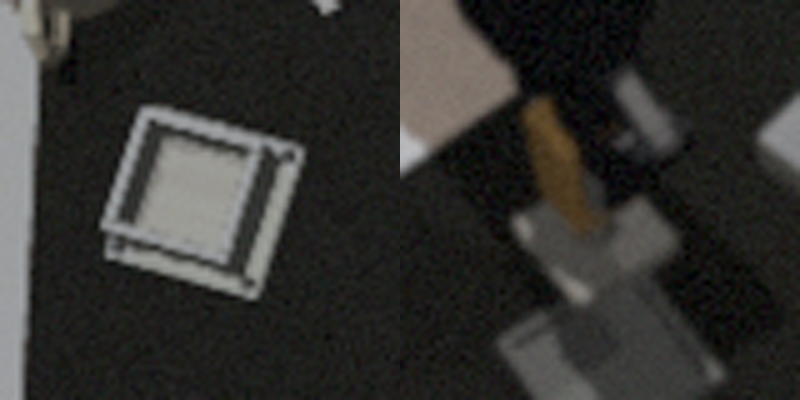

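Plate is down at about 29 mm (about 31 mm below the rim). The tilt estimate is noisy, so I'll average several frames before letting go of the tamper.

```bash
cat > tilt.py <<'E'
from h import *
from cell import get_image
np.set_printoptions(suppress=True,precision=1)
a=np.radians(-15.9);R=np.array([[np.cos(a),-np.sin(a)],[np.sin(a),np.cos(a)]])
for n in("top","scene"):
    L=[get_image(n) for _ in range(12)];d=L[0]
    z=np.stack([l["z_map"] for l in L]).astype(float);z[z==0]=np.nan
    d["z_map"]=np.nan_to_num(np.nanmedian(z,0));np.savez(n+"avg.npz",**d)
    P=cloud(d);H=P[...,2]
    h,w=H.shape;u,v=np.meshgrid(np.arange(w),np.arange(h))
    Q=plane(d,np.c_[u.ravel(),v.ravel()],29.3).reshape(h,w,3);X=(Q[...,:2]-[533.3,230.7])@R
    for lim in(24,20,17):
        m=(np.abs(X).max(2)<lim)&(H<34)&(H>24);q=H[m];x=X[m];A=np.c_[x,np.ones(len(x))]
        c=np.linalg.lstsq(A,q,rcond=None)[0];print(n,lim,len(q),c[2],c[:2]*1000,"std",(q-A@c).std(),"xr",x.min(0),x.max(0))
    # bench reference patch of same size
    X=(Q[...,:2]-[470,60])@R;m=(np.abs(X).max(2)<24);A=np.c_[X[m],np.ones(m.sum())];c=np.linalg.lstsq(A,H[m],rcond=None)[0];print(" mat",c*[1000,1000,1])
E
python3 tilt.py
```

```text
top 24 273 29.27339473403936 [-5.9  1.6] std 0.8192635081147875 xr [-23.9 -19.2] [24.  23.9]
top 20 203 29.301522529901913 [-2.7  3.2] std 0.8367649760219572 xr [-19.8 -19.2] [19.8 19.5]
top 17 150 29.29753154308205 [-0.6  4.4] std 0.8473727839820596 xr [-16.8 -16.6] [16.7 16.9]
 mat [ 0.4  1.7 -0. ]
scene 24 159 28.935702351905043 [-8.9 -8.3] std 0.6336429926190104 xr [-23.9 -14.3] [10.5 23.7]
scene 20 126 28.940932056409114 [ -9.5 -12. ] std 0.6500021922350333 xr [-20.  -14.3] [10.5 19.7]
scene 17 105 28.927216420790426 [-11.6  -9.3] std 0.6706518203872674 xr [-16.9 -14.3] [10.5 16.8]
 mat [-4.7 -2.  -0.1]
```

The averaged frames give a tilt under about 0.015 rad, at the depth expected. Now lower the tamper into its rest, at the pose where it was grasped.

arm_command(
  rows=[
    [[-0.6, 1.5, 15, 0, 0, 0], [-0.6, 1.5, 30, 0, 0, 0], [-0.6, 1.5, 45, 0, 0, 0], [-0.6, 1.5, 60, 0, 0, 0], [-0.6, 1.5, 72, 0, 0, 0], [-0.6, 1.5, 80, 0, 0, 0], [-0.6, 1.5, 83, 0, 0, 0], [-0.6, 1.5, 83, 0, 0, 0], [-0.6, 1.5, 83, 0, 0, 0]],
  ],
)

```text
clock: 21.78
eef_pos: [522.1, -157.3, 83.6]
tool_rot: [3.142, -0.001, -0.061]
force: [0.1, -0.4, -2.2]
width: 29.3
```

```bash
python3 snap.py 10 363,195 278,235
```

```text
21.8833 [ 522.34518865 -157.41148785   83.96354028] [ 3.14132708e+00 -1.52113492e-03 -6.13077844e-02] [-0.1101923   0.54685415 -3.9423307 ] 29.251965716836942
```

View pics/s10.png

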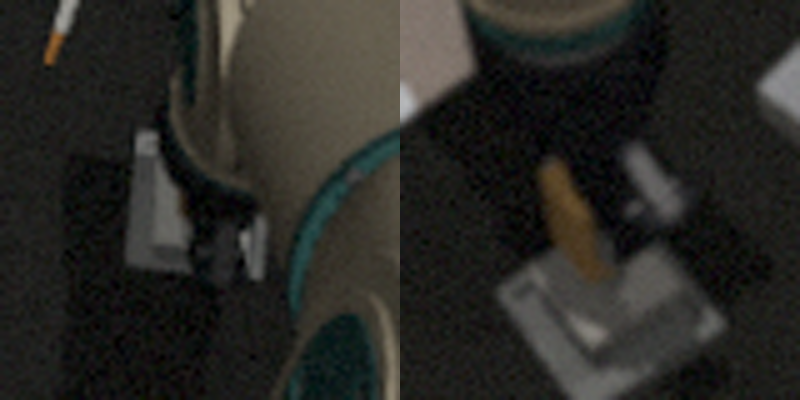

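arm_command(
  rows=[
    [[0, -1, 3, 0, 0, 0], [0, -1, 6, 0, 0, 0], [0, -1, 9, 0, 0, 0], [0, -1, 12, 0, 0, 0], [0, -1, 15, 0, 0, 0], [0, -1, 17, 0, 0, 0], [0, -1, 18, 0, 0, 0], [0, -1, 18, 0, 0, 0]],
  ],
)

```text
clock: 22.55
eef_pos: [521.6, -156.2, 64.9]
tool_rot: [-3.141, 0.001, -0.061]
force: [-0.2, 0.4, -3.4]
width: 29.3
```

arm_command(
  rows=[
    [[0, 0, 0.5, 0, 0, 0], [0, 0, 1, 0, 0, 0], [0, 0, 1.5, 0, 0, 0], [0, 0, 2, 0, 0, 0], [0, 0, 2.5, 0, 0, 0], [0, 0, 2.5, 0, 0, 0]],
  ],
)

```text
clock: 23.05
eef_pos: [521.7, -156.3, 62.7]
tool_rot: [-3.142, 0.0, -0.061]
force: [-0.3, 0.1, -3.7]
width: 29.3
```

arm_command(
  rows=[
    [[0, 0, 0.4, 0, 0, 0], [0, 0, 0.8, 0, 0, 0], [0, 0, 0.8, 0, 0, 0]],
  ],
)

```text
clock: 23.3
eef_pos: [521.8, -156.2, 62.6]
tool_rot: [3.141, -0.0, -0.061]
force: [-2.1, 0.8, 4.2]
width: 29.4
```

arm_command(
  rows=[
    [[0, 0, 0.4, 0, 0, 0], [0, 0, 0.8, 0, 0, 0], [0, 0, 0.8, 0, 0, 0]],
  ],
)

```text
clock: 23.55
eef_pos: [521.7, -156.3, 62.5]
tool_rot: [3.141, -0.0, -0.061]
force: [-3.1, 1.4, 11.4]
width: 29.2
```

arm_command(
  rows=[
    [[0, 0, -0.7, 0, 0, 0], [0, 0, -1.2, 0, 0, 0], [0, 0, -1.2, 0, 0, 0]],
  ],
)

```text
clock: 23.8
eef_pos: [521.8, -156.3, 62.5]
tool_rot: [3.142, -0.0, -0.061]
force: [-1.9, 0.7, 4.3]
width: 29.4
```

arm_command(
  rows=[
    [[0, 0, 0, 0, 0, 0], [0, 0, 0, 0, 0, 0], [0, 0, 0, 0, 0, 0], [0, 0, 0, 0, 0, 0], [0, 0, 0, 0, 0, 0], [0, 0, 0, 0, 0, 0], [0, 0, 0, 0, 0, 0], [0, 0, 0, 0, 0, 0]],
  ],
  claw=1,
)

```text
clock: 24.47
eef_pos: [521.8, -156.3, 62.3]
tool_rot: [3.142, -0.0, -0.061]
force: [-0.4, -0.2, 0.3]
width: 85.5
```

```bash
python3 snap.py 11 363,195 278,235
```

```text
24.5667 [ 521.77853927 -156.29570828   62.32022951] [-3.14157973e+00 -7.73225434e-05 -6.12827785e-02] [-0.38338956 -0.48250654 -0.94260366] 85.24441393537903
```

View pics/s11.png

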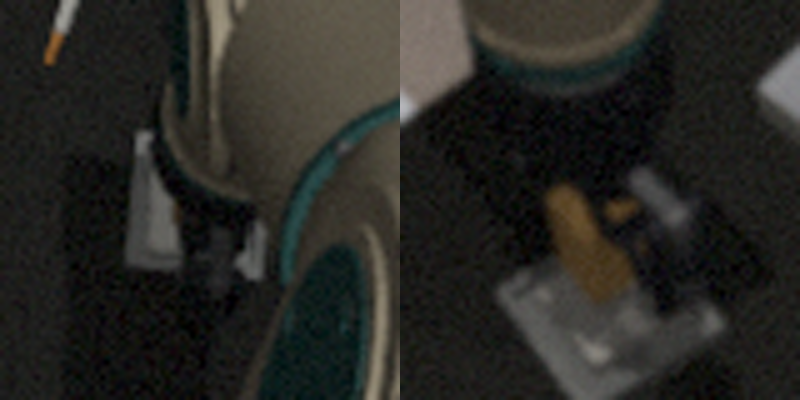

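The fingers are open and the tamper stands alone in its tray (handle at (590,245), right half). I'll retreat straight up, then back toward the robot's start side.

arm_command(
  rows=[
    [[0, 0, -10, 0, 0, 0], [0, 0, -25, 0, 0, 0], [0, 0, -45, 0, 0, 0], [0, 0, -70, 0, 0, 0], [0, 0, -100, 0, 0, 0], [0, 0, -130, 0, 0, 0], [0, 0, -160, 0, 0, 0], [0, 0, -160, 0, 0, 0], [0, 30, -160, 0, 0, 0], [0, 65, -160, 0, 0, 0], [0, 100, -160, 0, 0, 0], [0, 135, -160, 0, 0, 0], [0, 170, -160, 0, 0, 0], [0, 205, -160, 0, 0, 0], [0, 240, -160, 0, 0, 0], [0, 240, -160, 0, 0, 0], [0, 240, -160, 0, 0, 0], [0, 240, -160, 0, 0, 0]],
  ],
)

```text
clock: 26.07
eef_pos: [507.0, -395.0, 222.3]
tool_rot: [-3.14, 0.0, -0.061]
force: [0.2, 0.1, -0.3]
width: 85.4
```

```bash
python3 snap.py 12 363,195 278,240; python3 tilt.py
python3 - <<'E'
from h import *
import cv2
t=load("top12.npz")["pixels"];s=load("scene12.npz")["pixels"]
cv2.imwrite("pics/full12.png",np.vstack([t,s])[:,:,::-1][::1][:800]) if 0 else cv2.imwrite("pics/full12.png",cv2.resize(np.hstack([t,s])[:,:,::-1],(800,250)))
d=load("topavg.npz");P=cloud(d);H=P[...,2]
m=(H>97)&(H<112)&(np.hypot(P[...,0]-521,P[...,1]+158)<30)
print("handle top",P[m].mean(0),m.sum())
E
```

```text
26.1667 [ 507.66519905 -393.87004437  222.52659251] [-3.14041090e+00 -1.95010650e-04 -5.87765865e-02] [-0.64499129  1.01663998  0.43084704] 85.29765197172954
top 24 273 29.192169996192728 [-9.4 -1.2] std 0.7300745019625465 xr [-23.9 -19.2] [24.  23.9]
top 20 203 29.165282097792538 [-3.9 -3.3] std 0.7381541944566171 xr [-19.8 -19.2] [19.8 19.5]
top 17 150 29.165087269744056 [-4.3 -2.2] std 0.7617352540509043 xr [-16.8 -16.6] [16.7 16.9]
 mat [-1.7 -0.1 -0.1]
scene 24 159 28.985819363615573 [-10.8  -8.4] std 0.5974341095832342 xr [-23.9 -14.3] [10.5 23.7]
scene 20 126 28.97300762910428 [-12.3  -9.8] std 0.5857680695100184 xr [-20.  -14.3] [10.5 19.7]
scene 17 105 28.990869021925466 [ -4.7 -10.7] std 0.5547909424599449 xr [-16.9 -14.3] [10.5 16.8]
 mat [ 1.9  0.8 -0.1]
handle top [ 519.2790466  -155.90289072  103.5845726 ] 141
```

View pics/s12.png

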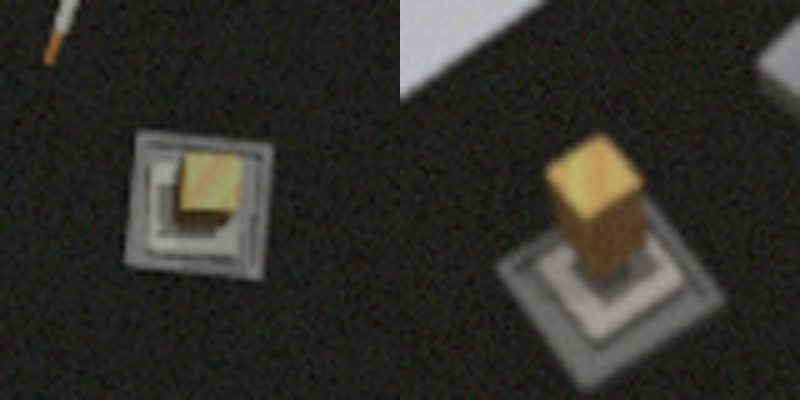

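View pics/full12.png

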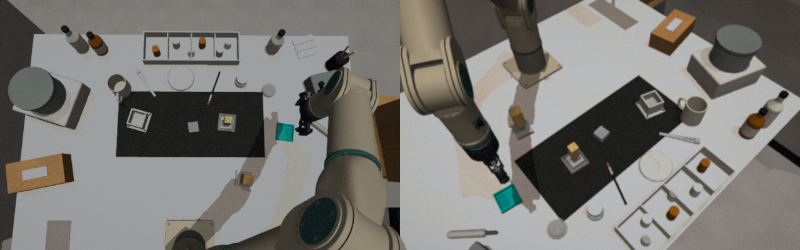

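The tamper stands upright and flat in the grey tray, with its handle at (210,180) in the top crop. The bystanders are where they were, and the arm is clear. Handing in.

```bash
python3 -c "
from cell import order
print(order.finish_job())"
```

```text
the job is handed in; nothing more can be done
None
```

I pressed the ejector plate home with the tamper, stood the tamper back upright in its grey rest, backed the arm clear and handed the job in at about 27 s on the robot's clock. The hand-in gave no verdict.

- **Press:** From first contact to the stop, pushing took about 5 to 9 N. The force then rose sharply, which marked the stop. I held about 21 to 23 N (the reading corrected for the tamper's weight) for about 1.4 s. The readings between moves never passed that, but I did not log the force within moves.
- **Plate:** Averaged depth images put its top at about 29 mm above the bench, roughly 31 to 32 mm below the rim. Its tilt measured about 0.005 to 0.016 rad, against the 0.04 limit.
- **Tamper:** It stands upright and flat in the tray. Its handle top is within 1 mm of where it started, and the gripper touches nothing. I checked this by image and handle height, not by a tilt measurement.
- **Bystanders:** I compared them by eye in the final pictures, and none appear to have moved.
- **Disagreements:** The two cameras differed by 3 to 4 mm on the held tamper's sideways position. I used the average and checked again just above the rim, and the foot then went in without touching it. Tilt from single frames was noisy, up to 0.05 rad, so I relied on averages of 12 frames.

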